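Turn a kiln's heat dial up four clicks and start it

TASK

On the annealing kiln's control box, push the heat dial's bar round clockwise with a fingertip, exactly four clicks up from where it stands now, and leave it seated in that click stop; then press the round start button fully in and let it spring back. Push lightly, never pinch or grip the dial, keep off the mushroom-headed stop button, and leave the glass and tools lying around the box where they are.

Things in the scene. Friction and masses are not known exactly. Their poses are not given: they have to be found in the camera images.
- dial (a joint): heat dial: angle in rad, growing clockwise seen from above (hotter). A sprung ball holds it in ten click stops 0.524 rad (30 deg) apart, 0 to 4.712; it starts in stop 1 to 4. A click takes about 0.14 N m (6 N at 25 mm), most at its beginning; past half way the dial springs on into the next stop. At 0 its nose points 135 deg counter-clockwise from the box's +x axis
- dial_centre (a point): on the dial's upright axis, at the bar's top, 27 mm above the panel; x along the bar to its nose, z up. The black knob is a round skirt, 64 mm across, 6 mm high, on the panel, and across it an upright bar 61 mm long, 13 mm wide, from 6 to 27 mm above the panel. Marks round it, one a click, are only engraved; nothing else stands within 65 mm of the axis
- dial_nose (a point): the pointed end of the dial's bar (white index line on top), at the bar's top, 32.5 mm from the axis; the blunt other end is 29 mm from the axis
- control_box: kiln control box, fixed: grey case 160 (x) by 260 (y) by 70 mm high with a level aluminium top panel at 70 mm. Origin at the centre of its underside, on the bench; x from its front (robot's side) to its back, y to its left, z up. Dial axis at (-5, 45) mm, start button at (-40, -68), stop button at (42, -80)
- start (a joint): travel of the start button, m: 0 out, 0.006 fully in (5 N); springs back when let go
- start_top (a point): centre of the top of the start button: flat round black button 28 mm across, standing 22 mm above the panel when out, in a steel collar 44 mm across and 12 mm high; pressed straight down
- stop (a joint): travel of the stop button, m: 0 out, 0.006 fully in (about 7 N): not to be pressed
- stop_top (a point): centre of the top of the stop button: black mushroom head 40 mm across, its top 33 mm above the panel, on a steel collar 44 mm across; at the back of the panel, behind the start button
- stopper: glass bottle stopper, 26 mm across and 46 mm high, standing loose on the control box's panel in its back left corner; origin at the centre of its underside
- bud_vase: glass bud vase, 68 mm across and 126 mm high, standing on the bench left of the control box; origin at the centre of its underside
- paddle: graphite paddle lying on the bench right of the control box: 255 mm long along its x axis, 60 mm wide, 18 mm high; origin on the bench, at the middle of its length
- tweezers: long steel tweezers, 210 mm long, 36 mm across the open tips, 10 mm high, lying on the bench in front of the control box; origin under their middle
- frit_jar: glass jar with a steel lid, 60 mm across and 85 mm high, on the left of the bench; origin at the centre of its underside
- firebrick: half firebrick with a groove along its top, 115 by 110 mm, 65 mm high, on the right of the bench; origin at the centre of its underside
- gauge_tin: round steel tin with a lid, 79 mm across, 38 mm high, on the right of the bench; origin at the centre of its underside

How it is judged:
On the way, in this order (a step that is already met when the one before it is completed fails the run):
1. the dial sits four clicks clockwise from where it started, the start button not yet pressed (distance of dial_nose from where it was at the start of the episode between 0.05308 and 0.05903 m and value of joint dial between 2.356 and 4.451 rad and velocity of joint dial between -0.1 and 0.1 rad/s and value of joint start below 0.001 m), for 0.3 s.
2. the start button is pressed in (distance of dial_nose from where it was at the start of the episode between 0.05308 and 0.05903 m and value of joint dial between 2.356 and 4.451 rad and value of joint start above 0.0045 m), for 0.05 s.
At the end, for the whole second after the job is handed in: the dial rests in the click stop four clicks (120 degrees, within 10) clockwise of where it started, and the start button, pressed at least 4.5 of its 6 mm after that, is out again (all of step 1 and value of joint stop below 0.001 m); the robot touches nothing.
It fails at once if the start button is pressed before the dial has been turned four clicks (value of joint start above 0.003 m and not (distance of dial_nose from where it was at the start of the episode between 0.05308 and 0.05903 m and value of joint dial between 2.356 and 4.451 rad)).
It fails at once if the stop button is pressed (value of joint stop above 0.002 m).
It fails at once if the dial is pinched or pushed hard (over 18 N) (contact force between the fingers and dial above 18 N).
It fails at once if a piece of glass, tool, brick or tin beside the work is moved more than 15 mm or lifted (distance of any of stopper, bud_vase, paddle, tweezers, frit_jar, firebrick, gauge_tin from where it was at the start of the episode above 0.015 m).
It also fails if it takes over 58 s, if anything falls off the work surface, if the arm or the gripper's body presses on something with over 40 N, if the wrist force passes 120 N, or if a joint passes its speed limit or range.

ROBOT

A 7-joint arm with a two-finger parallel gripper is mounted at the origin on the work surface. World frame = base frame: x ahead of the robot, y to its left, z up, the work surface at z = 0. Lengths are in m, angles in rad, forces in N, time in s.
With the tool pointing down it reaches from about 0.425 to 0.925 m from the base axis. Payload 6.8 kg.
Tool frame: the origin (TCP) lies between the finger pads; the fingertips stand 11 mm ahead of it and the grasp point (between the pads) lies 8 mm behind it; z points along the fingers, y is the direction in which the jaws open and shut (so a half turn about z gives the same grasp; the last joint's range is limited). The gripper opens to 85 mm and grips with 20 to 120 N. Pads are 22 mm wide; open, the fingers measure 114 mm over their backs; the gripper's body (76 mm by 85 mm) begins 54 mm behind the grasp point. The pads swing forward as they close: fully open they stand 13 mm farther back than shut.
Start: joints at [-1.364, 0.477, 0.022, 1.555, -0.011, 1.109, -0.083], TCP at [0.209, 0.642, 0.22] pointing down, gripper open.
Joint ranges: [-2.96, 2.96], [-0.34, 2.1], [-1.41, 1.46], [0.24, 2.44], [-1.37, 4.51], [0.17, 1.92], [-2.96, 2.96]. Speed limits (rad/s): [2.39, 2.39, 3.14, 3.14, 3.14, 3.14, 3.14].

INTERFACE

Orientations are given as a unit quaternion [w, x, y, z].
In Python, from cell import sense, read_camera, camera_params, ticket gives the robot as it stands. The module is installed in compiled form; this text tells all that it offers.
- The arm moves only by the tool carry_out, never from a script. Its arguments are lists of equal length, an entry for each row: "grip": the finger opening in mm, from 0 to 85.4; "delta_pos": the shift along the tool's x, y, z in mm, a list of three; "turn": the turn, a rotation vector about the tool's x, y, z in rad, a list of three. A call has 1 to 12 rows; each row is the pose to reach, as a shift and turn from the pose measured when the call began, along the tool's axes at that moment; what a row does not reach only later rows make up. A row lasts 1/12 s, in which the tool goes at most 41.7 mm and 7.16 degrees, less where a joint would pass 70% of its speed; a pose out of reach is approached as far as the arm can. A call with a gripper value outside its range is refused whole. The fingers move at their own pace and stop on an object; "force" is the grip in N (left out, the last holds). Time passes only in rows, so rows that repeat a pose let the fingers close. It gives the time, the measured TCP pose, the force and the opening at its end, in the units of the state.
- sense(): the state, without advancing time (a new reading comes with each control period).
- read_camera(name): name is "scene" or "top" or "wrist"; returns the picture (400x640x3 uint8, red, green, blue); there is no depth.
- camera_params(name): a dict with "fx", "fy", "cx", "cy" (pixels), "k1" (the pictures are not rectified: a ray, as slopes to the right and down, at radius r is drawn at 1 + k1 r^2 times it, then the intrinsics apply), "cam_to_world" (4x4, takes a point from camera to world coordinates); the wrist camera has in their place "tool_from_camera" (4x4, takes a point from camera to tool coordinates, whose origin is the TCP and whose axes are the flange's). Camera axes: x right, y down, z forward; pixel columns grow to the right and rows downward; lengths in m; the calibration is good to about 2 mm. A picture is of the moment at which its call begins: read the wrist's pose just before it. camera_params takes no time and is no camera call.
- ticket.close_job(): hands the job in, once; it reports no verdict.
The state is a dict: "time_s": time; "joint_positions": joint angles; "dq": joint speeds; "joint_torque": joint torques, N m; "position": TCP position; "tool_rot": TCP orientation; "ft_force": force on the tool from outside, world axes, zero at the start; "torque": the same for the moment, N m; "gripper_width": finger opening in m.
Only numpy, scipy, OpenCV 4.12 (cv2) and the standard library are available. Lean on these libraries where they do the work, as an engineer would, in place of code of your own. Each camera call takes 0.05 s, during which the arm holds its last target.

## Working session

There is one attempt and no reset: what is moved stays moved. The work goes in short steps, Python scripts to look and compute and a tool call to move; the robot and the scene stay as the last step left them, time stands still between calls to the robot, and variables do not carry over. Pictures are saved under pics/ and viewed, and the job is handed in when it is done.

Besides the shell and the picture viewer there is one more tool, called after ">>>" as name(argument=value, ...) on one line, values as JSON. carry_out: Moves the arm, as the interface text tells. Its arguments: {"type":"object","properties":{"grip":{"type":"array"},"delta_pos":{"type":"array"},"turn":{"type":"array"},"force":{"type":"number"}},"required":["grip","delta_pos","turn"]}

```bash
mkdir -p pics
python3 - <<'E'
from cell import *
import cv2
s=sense()
for k,v in s.items(): print(k,v)
for n in ("scene","top"):
    im=read_camera(n); cv2.imwrite(f"pics/{n}0.png",im[...,::-1]); print(n,camera_params(n))
print(camera_params("wrist"))
E
```

```text
time_s 0.0
joint_positions [-1.36415424  0.47780466  0.02230993  1.55643406 -0.01151105  1.10932805
 -0.08309924]
dq [-2.42643240e-04 -6.89388763e-04  2.86952321e-04 -4.25071586e-04
 -2.63391805e-05 -3.44362897e-03  1.03567675e-04]
joint_torque [-3.63981826e-06 -5.96430373e+01  1.60809148e+00 -2.81196409e+01
  1.24729337e-02  9.09298280e-03 -3.60543041e-06]
position [0.20876477 0.64125786 0.21872946]
tool_rot [-8.80958253e-05  1.56700445e-01  9.87645745e-01 -9.19104701e-04]
ft_force [-0.93121466 -0.88386357 -0.2250604 ]
torque [ 0.00270563  0.02265979 -0.01547323]
gripper_width 0.0853120922483363
scene {'fx': 381.1081619125741, 'fy': 381.1081619125741, 'cx': 314.9650509913994, 'cy': 201.5431415487355, 'k1': 0.030575007157996527, 'cam_to_world': array([[ 0.79367762,  0.4585288 , -0.39978391,  0.91857049],
       [ 0.60819075, -0.58359312,  0.53807349, -0.57649407],
       [ 0.01341105, -0.67020176, -0.74205777,  0.8666356 ],
       [ 0.        ,  0.        ,  0.        ,  1.        ]])}
top {'fx': 508.5053869472099, 'fy': 508.5053869472099, 'cx': 324.1625813271301, 'cy': 201.297926248
[... 186 characters left out ...]
01e-03,
        -2.11603231e-03],
       [ 3.54081766e-03, -1.65808427e-01, -9.86151625e-01,
         1.65194275e+00],
       [ 0.00000000e+00,  0.00000000e+00,  0.00000000e+00,
         1.00000000e+00]])}
{'fx': 307.16122810639826, 'fy': 307.16122810639826, 'cx': 312.91806095157574, 'cy': 195.73372614217223, 'k1': -0.04796690704701136, 'tool_from_camera': array([[-5.76697783e-04, -9.51988113e-01, -3.06134447e-01,
         7.89804534e-02],
       [ 9.99999119e-01, -9.15144645e-04,  9.62026820e-04,
         1.54591945e-04],
       [-1.19599540e-03, -3.06133623e-01,  9.51987802e-01,
        -1.53601153e-01],
       [ 0.00000000e+00,  0.00000000e+00,  0.00000000e+00,
         1.00000000e+00]])}
```

View pics/top0.png

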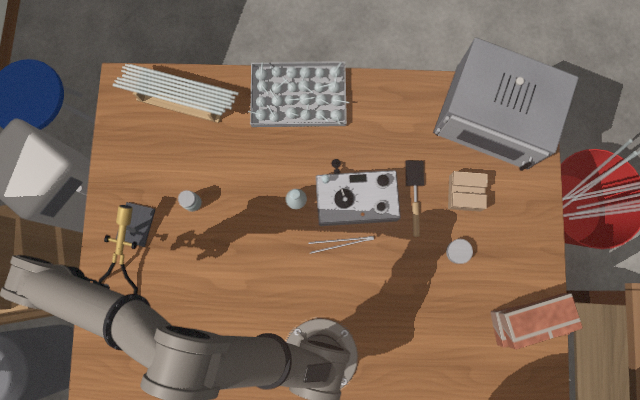

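View pics/scene0.png

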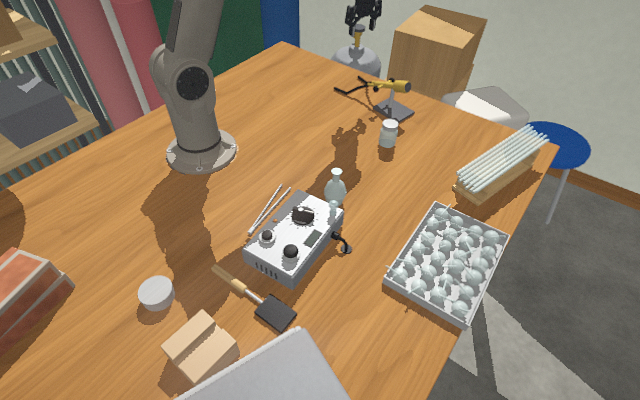

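Run:
```python
import cv2
im=cv2.imread("pics/top0.png")
c=im[90:250,215:415]; cv2.imwrite("pics/top0c.png",cv2.resize(c,(800,640)[:2],interpolation=cv2.INTER_CUBIC)[:600])
```

```text
(no output)
```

Top view: the box spans about (318–398, 170–222), with the dial near (344,198), the start button near (381,207), the stop button near (383,181), the vase at (296,199) and the stopper near (325,178).

```bash
cat > h.py <<'E'
import numpy as np, cv2
from cell import *
from scipy.spatial.transform import Rotation as R
def und(p,u,v):
    x=(u-p['cx'])/p['fx'];y=(v-p['cy'])/p['fy'];a,b=x,y
    for _ in range(30):
        f=1+p['k1']*(a*a+b*b);a,b=x/f,y/f
    return np.array([a,b,1.])
def ray(T,p,u,v,z):
    d=T[:3,:3]@und(p,u,v);o=T[:3,3];return o+d*(z-o[2])/d[2]
def proj(T,p,P):
    q=np.linalg.inv(T)@np.append(P,1);a,b=q[:2]/q[2];f=1+p['k1']*(a*a+b*b)
    return p['cx']+p['fx']*a*f,p['cy']+p['fy']*b*f
def tool(s):
    T=np.eye(4);T[:3,:3]=R.from_quat(np.roll(s['tool_rot'],-1)).as_matrix();T[:3,3]=s['position'];return T
def wristT():
    return tool(sense())@camera_params('wrist')['tool_from_camera']
E
python3 - <<'E'
import cv2
from h import *
im=cv2.imread("pics/top0.png")
c=im[160:235,305:405]; cv2.imwrite("pics/top0d.png",cv2.resize(c,(800,600),interpolation=cv2.INTER_CUBIC))
p=camera_params('top');T=p['cam_to_world']
for n,u,v,z in [('dial',344,198,.097),('start',381,207,.092),('stop',383,181,.103),('fl',318,223,.07),('fr',399,217,.07),('bl',318,176,.07),('br',396,170,.07)]:
    print(n,ray(T,p,u,v,z))
E
```

```text
dial [ 0.49068568 -0.06134318  0.097     ]
start [ 0.4665685 -0.177221   0.092    ]
stop [ 0.54695834 -0.18140081  0.103     ]
fl [0.41355692 0.01726768 0.07      ]
fr [ 0.43990706 -0.23676274  0.07      ]
bl [0.56404223 0.02191611 0.07      ]
br [ 0.59114828 -0.22652836  0.07      ]
```

View pics/top0d.png

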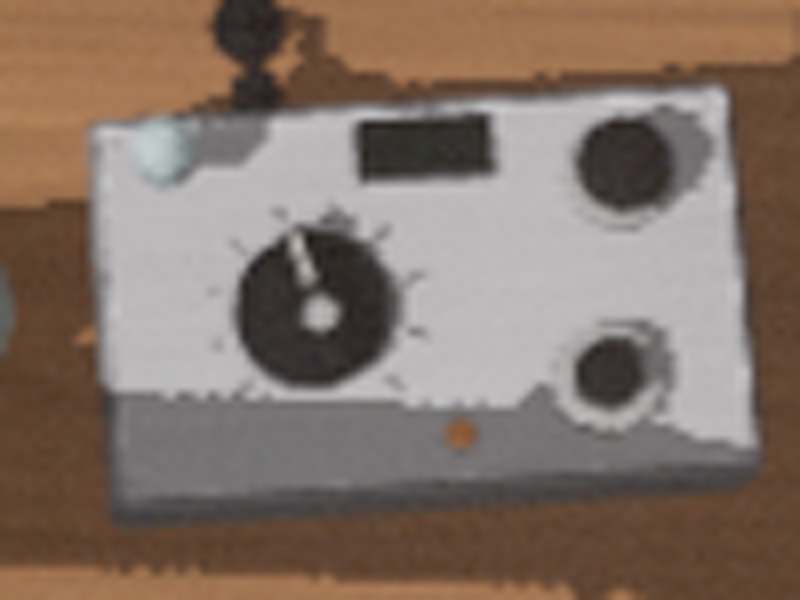

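Crop (8x): skirt centre at about (317,308) and white index line tip at (293,230), so the nose points at about 20° world. The box yaw is about 6°, so the dial is in stop 4 (15° in box axes). Next I work out the move to a view above the box.

```bash
cat >> h.py <<'E'
def plan(pos,yaw):
    """delta in tool axes (mm) and rotvec for target pos, tool down with tool-x at world yaw (deg)"""
    T=tool(sense());y=np.radians(yaw)
    X=np.array([np.cos(y),np.sin(y),0]);Z=np.array([0,0,-1.]);Rg=np.c_[X,np.cross(Z,X),Z]
    d=T[:3,:3].T@(np.array(pos)-T[:3,3])*1000
    return np.round(d,1),np.round(R.from_matrix(T[:3,:3].T@Rg).as_rotvec(),3)
E
python3 -c "
from h import *
print(plan([.49,-.09,.25],111))"
```

```text
(array([-493.8, -608.4,  -30.1]), array([-0.001,  0.001,  0.89 ]))
```

```bash
python3 -c "
from h import *
print(plan([.46,.35,.25],130))"
```

```text
(array([-329. , -199.3,  -30.8]), array([-0.002,  0.001,  0.558]))
```

>>> carry_out(grip=[0, 0, 0, 0, 0, 0, 0, 0, 0, 0, 0, 0], delta_pos=[[-330, -200, -30], [-330, -200, -30], [-330, -200, -30], [-330, -200, -30], [-330, -200, -30], [-330, -200, -30], [-330, -200, -30], [-330, -200, -30], [-330, -200, -30], [-330, -200, -30], [-330, -200, -30], [-330, -200, -30]], turn=[[0, 0, 0.56], [0, 0, 0.56], [0, 0, 0.56], [0, 0, 0.56], [0, 0, 0.56], [0, 0, 0.56], [0, 0, 0.56], [0, 0, 0.56], [0, 0, 0.56], [0, 0, 0.56], [0, 0, 0.56], [0, 0, 0.56]], force=20)

```text
time_s: 1.1
position: [0.4608, 0.3485, 0.2489]
tool_rot: [-0.0, 0.424, 0.905, -0.001]
ft_force: [-0.9, 0.8, 0.1]
gripper_width: 0.0001
```

```bash
python3 -c "
from h import *
s=sense();print(s['position'],s['joint_positions'],s['gripper_width'],s['time_s'])
print(plan([.49,-.09,.25],111))"
```

```text
[0.46078287 0.34854663 0.24894646] [-0.96866098  0.29372858  0.26484107  1.77374518 -0.08505906  1.0871106
  0.01921566] 0.00010483210824688074 1.1
(array([-355.8, -258.1,   -0.4]), array([-0.002,  0.001,  0.328]))
```

>>> carry_out(grip=[0, 0, 0, 0, 0, 0, 0, 0, 0, 0, 0, 0], delta_pos=[[-356, -258, 0], [-356, -258, 0], [-356, -258, 0], [-356, -258, 0], [-356, -258, 0], [-356, -258, 0], [-356, -258, 0], [-356, -258, 0], [-356, -258, 0], [-356, -258, 0], [-356, -258, 0], [-356, -258, 0]], turn=[[0, 0, 0.33], [0, 0, 0.33], [0, 0, 0.33], [0, 0, 0.33], [0, 0, 0.33], [0, 0, 0.33], [0, 0, 0.33], [0, 0, 0.33], [0, 0, 0.33], [0, 0, 0.33], [0, 0, 0.33], [0, 0, 0.33]])

```text
time_s: 2.1
position: [0.4901, -0.094, 0.2498]
tool_rot: [0.001, 0.569, 0.822, -0.001]
ft_force: [-0.3, -1.0, 0.9]
gripper_width: -0.0001
```

```bash
python3 -c "
from h import *
s=sense();print(s['position'],s['joint_positions'],s['dq'].round(3) if hasattr(s['dq'],'round') else s['dq'],s['time_s'])
T=wristT();im=read_camera('wrist');np.save('w1.npy',T);cv2.imwrite('pics/w1.png',im[...,::-1])"
```

```text
[ 0.49010992 -0.09396737  0.24979838] [-0.46965483  0.16219737  0.60422077  1.96291133 -0.10236812  1.04714517
  0.53882691] [-0.052 -0.006 -0.08   0.013 -0.014  0.007 -0.09 ] 2.1
```

View pics/w1.png

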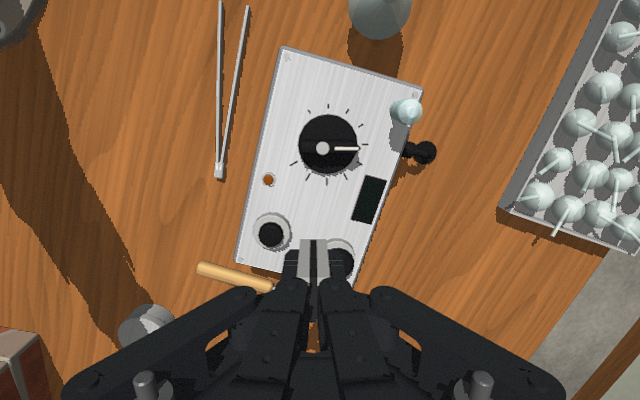

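Wrist view: dial around (328,144), index line from (322,148) to its tip at (358,148), start button at (271,234). The fingertips near (314,243) hide the stop button. I'll enlarge it.

```bash
python3 -c "
from h import *
im=cv2.imread('pics/w1.png')
c=im[95:195,265:395];cv2.imwrite('pics/w1d.png',cv2.resize(c,(780,600),interpolation=cv2.INTER_CUBIC))
c=im[195:285,225:345];cv2.imwrite('pics/w1s.png',cv2.resize(c,(720,540),interpolation=cv2.INTER_CUBIC))"
```

```text
(no output)
```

View pics/w1d.png

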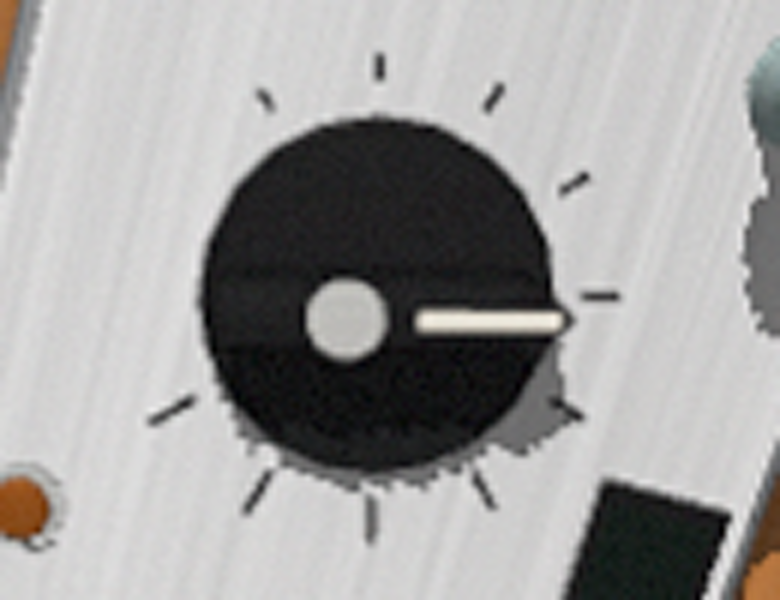

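View pics/w1s.png

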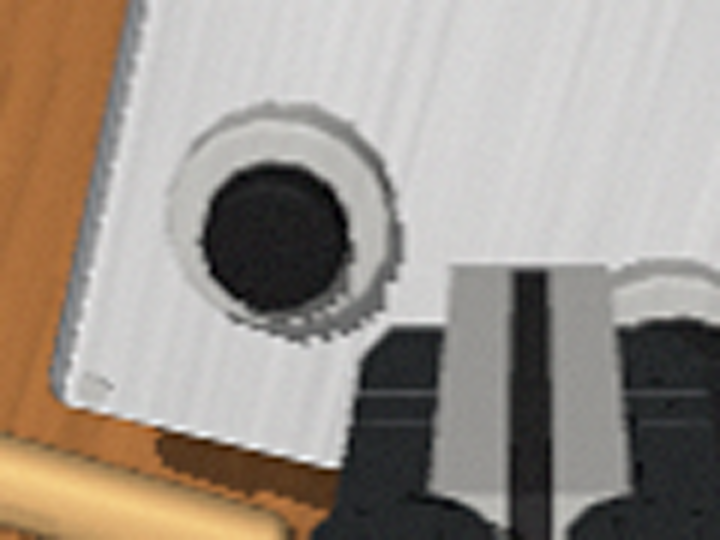

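```bash
python3 -c "
from h import *
T=np.load('w1.npy');p=camera_params('wrist')
c=ray(T,p,322.8,148.3,.097);n=ray(T,p,360.3,148.7,.097);s=ray(T,p,270.8,234.5,.092)
print(c,n,s);d=n-c;print(np.hypot(*d[:2])*1e3,np.degrees(np.arctan2(d[1],d[0])))
v=s-c;print(np.hypot(*v[:2])*1e3, np.hypot(35,113),'yaw',np.degrees(np.arctan2(v[1],v[0])-np.arctan2(-113,-35)))
for q in [(600,297),(258,493),(371,520),(380,65)]:
  t=ray(T,p,q[0]/6+265,q[1]/6+95,.07)-c;print(np.degrees(np.arctan2(t[1],t[0])),np.hypot(*t[:2]))
tp=camera_params('top')
for u,v,z in [(345,199,.097),(341.6,188.75,.097),(381.3,206.4,.092)]: print(ray(tp['cam_to_world'],tp,u,v,z))
"
```

```text
[ 0.48845798 -0.06250987  0.097     ] [ 0.52371761 -0.0496666   0.097     ] [ 0.46929483 -0.17300575  0.092     ]
37.52587147505966 20.014071530400834
112.1452981710042 118.29623831720095 yaw 7.370690216667278
20.373390075733973 0.04658898271333873
-92.19742806129386 0.03981039700053769
-61.65229383861375 0.042317091633252264
101.74482228375237 0.040728333204808995
[ 0.48762701 -0.06451746  0.097     ]
[ 0.5197045  -0.05321658  0.097     ]
[ 0.46848453 -0.17813581  0.092     ]
```

```bash
python3 -c "
from h import *
T=np.load('w1.npy');p=camera_params('wrist');print(T[:3,3])
f=lambda x,y,z:ray(T,p,x/6+265,y/6+95,z).round(4)
print('skirt l r t b',f(202,293,.076),f(553,293,.076),f(378,117,.076),f(378,470,.076))
print('skirt c',f(378,293,.076)); print('ticks c',f(375.5,292,.07))
t=[(170,410),(265,97),(380,65),(495,97),(575,185),(600,297),(567,410),(485,490),(371,520),(258,493)]
P=np.array([f(*q,.07)[:2] for q in t]); A=np.c_[2*P,np.ones(10)];s=np.linalg.lstsq(A,(P**2).sum(1),rcond=None)[0];print('circle',s[:2],np.sqrt(s[2]+s[:2]@s[:2]))
a=np.degrees(np.arctan2(P[:,1]-s[1],P[:,0]-s[0]));print(a.round(1))
print('cap', f(347,320,.097),'nose',f(572,322,.097),'line',f(415,322,.097),f(565,322,.097))
for q in [(283,46),(422,90),(236,264)]: print(ray(T,p,*q,.07))
"
```

```text
[ 0.46209937 -0.01977189  0.40317418]
skirt l r t b [ 0.4645 -0.07    0.076 ] [ 0.5228 -0.0481  0.076 ] [ 0.4827 -0.0308  0.076 ] [ 0.5055 -0.0891  0.076 ]
skirt c [ 0.4937 -0.0591  0.076 ]
ticks c [ 0.4938 -0.0598  0.07  ]
circle [ 0.4938107  -0.06161796] 0.041284155744817835
[-131.1  138.7  109.2   80.1   50.6   21.8   -8.2  -37.9  -68.8  -99.6]
cap [ 0.4885 -0.0625  0.097 ] nose [ 0.5237 -0.0496  0.097 ] line [ 0.4992 -0.0589  0.097 ] [ 0.5226 -0.05    0.097 ]
[0.41690192 0.01541664 0.07      ]
[0.56520832 0.02680262 0.07      ]
[ 0.44184585 -0.23720663  0.07      ]
```

```bash
python3 -c "
from h import *
p=camera_params('wrist');T=p['tool_from_camera']
for x in (-.011,.011):
  for z in (-.002,.011,.024): print(x,z,[np.round(proj(T,p,np.array([x,y,z])),1) for y in (-.008,.008)])
"
```

```text
-0.011 -0.002 [array([299.2, 265.9]), array([327.7, 265.8])]
-0.011 0.011 [array([300.1, 254.6]), array([326.7, 254.6])]
-0.011 0.024 [array([300.9, 244.7]), array([325.8, 244.7])]
0.011 -0.002 [array([298.6, 229.9]), array([328.3, 229.9])]
0.011 0.011 [array([299.5, 220.7]), array([327.2, 220.6])]
0.011 0.024 [array([300.4, 212.6]), array([326.3, 212.6])]
```

Readings agree: the axis is near (.4937,-.060) from skirt and tick marks, box yaw 5.5°, nose at 20.5°, and the start button at (.4695,-.1757). The white cap on the dial is 5 mm off the axis, so I ignore it. The nose points at tick 4 and the goal is tick 8. Next I move above the approach point.

```bash
python3 -c "
from h import *
T=np.load('w1.npy');p=camera_params('wrist');print('stopper',ray(T,p,407,111,.1))
print(plan([.509,-.027,.14],110.5))"
```

```text
stopper [5.50893662e-01 1.22952481e-05 1.00000000e-01]
(array([ 53.2,  40.3, 109.4]), array([-0.002,  0.001,  0.004]))
```

>>> carry_out(grip=[0, 0, 0, 0, 0, 0], delta_pos=[[53, 40, 20], [53, 40, 60], [53, 40, 85], [53, 40, 105], [53, 40, 109], [53, 40, 109]], turn=[[0, 0, 0.004], [0, 0, 0.004], [0, 0, 0.004], [0, 0, 0.004], [0, 0, 0.004], [0, 0, 0.004]])

```text
time_s: 2.65
position: [0.5077, -0.0249, 0.139]
tool_rot: [-0.001, 0.568, 0.823, -0.002]
ft_force: [0.2, -0.7, 0.5]
gripper_width: -0.0001
```

```bash
python3 -c "
from h import *
s=sense();print(s['position'],s['ft_force'])
T=wristT();im=read_camera('wrist');np.save('w2.npy',T);cv2.imwrite('pics/w2.png',im[...,::-1])
im=read_camera('scene')[150:270,235:395];cv2.imwrite('pics/s2.png',cv2.resize(im[...,::-1],(800,600),interpolation=cv2.INTER_CUBIC))
p=camera_params('scene');TT=tool(sense())
for q in [(-.011,0,.011),(.011,0,.011)]: print((np.array(proj(p['cam_to_world'],p,(TT@np.append(q,1))[:3]))-[235,150])*5)
print(plan([.509,-.027,.14],110.5))"
```

```text
[ 0.50767202 -0.02485035  0.13903469] [ 0.15250522 -0.73499197  0.54364885]
[394.08374028 243.50956419]
[406.17672325 214.46427312]
(array([-0.5, -0.8,  1.4]), array([-0.   ,  0.001,  0.002]))
```

View pics/w2.png

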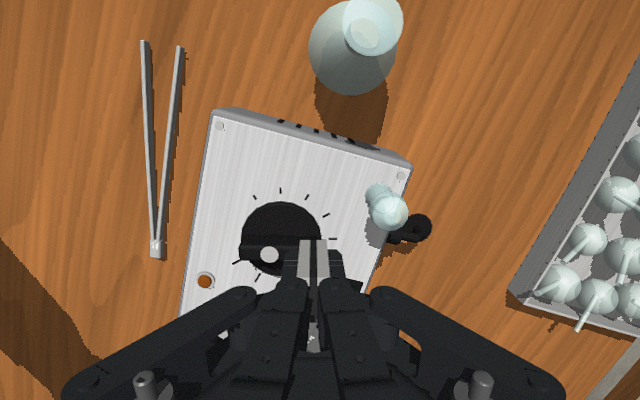

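View pics/s2.png

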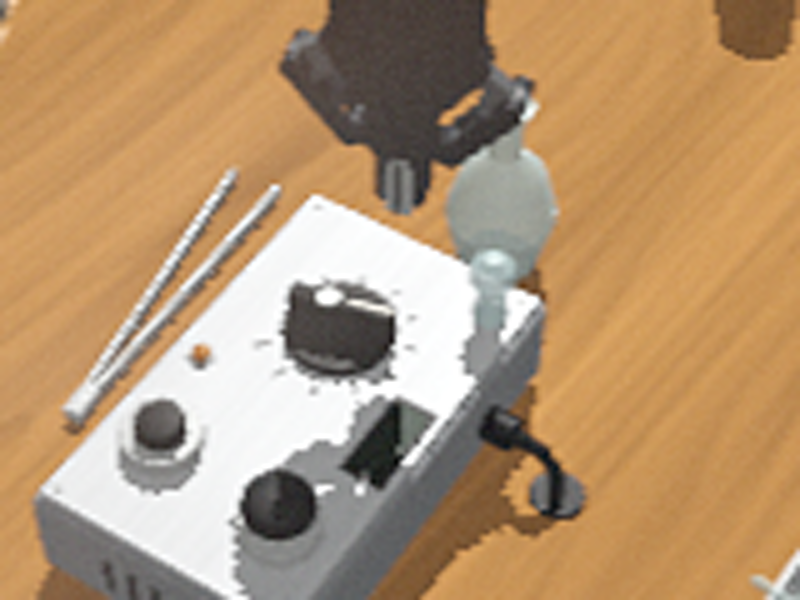

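The fingertips look shorter than stated: in the scene crop they end at (400,212), predicted about (394,243). I'll descend partway, to a height that is safe in either case, and look again.

>>> carry_out(grip=[0, 0, 0, 0, 0, 0], delta_pos=[[0, 0, 15], [0, 0, 30], [0, 0, 40], [0, 0, 46], [0, 0, 49], [0, 0, 49]], turn=[[0, 0, 0.0], [0, 0, 0.0], [0, 0, 0.0], [0, 0, 0.0], [0, 0, 0.0], [0, 0, 0]])

```text
time_s: 3.25
position: [0.5097, -0.0264, 0.0926]
tool_rot: [0.001, 0.569, 0.822, -0.0]
ft_force: [-0.8, -0.0, 0.3]
gripper_width: 0.0
```

```bash
python3 -c "
from h import *
s=sense();print(s['position'],s['ft_force'])
T=wristT();im=read_camera('wrist');np.save('w3.npy',T);cv2.imwrite('pics/w3.png',im[180:330,200:400,::-1].repeat(4,0).repeat(4,1))
im=read_camera('scene')[150:270,235:395];cv2.imwrite('pics/s3.png',cv2.resize(im[...,::-1],(800,600),interpolation=cv2.INTER_CUBIC))
p=camera_params('scene');TT=tool(sense())
for q in [(-.011,0,.011),(.011,0,.011),(-.011,0,-.01)]: print((np.array(proj(p['cam_to_world'],p,(TT@np.append(q,1))[:3]))-[235,150])*5)
"
```

```text
[ 0.50974967 -0.02637072  0.0925698 ] [-8.18816052e-01 -4.11721054e-04  2.82724716e-01]
[393.66548143 304.32450996]
[405.36150163 275.44918273]
[394.09217868 278.66312476]
```

View pics/w3.png

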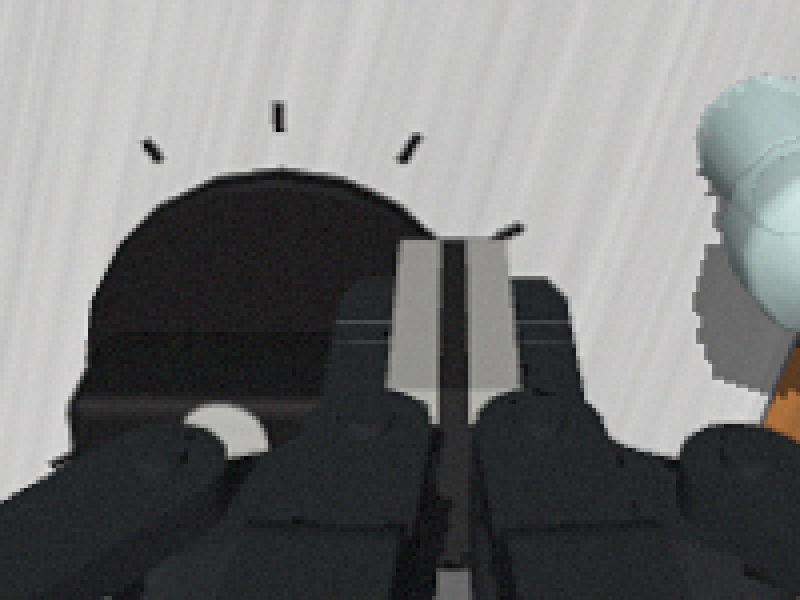

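View pics/s3.png

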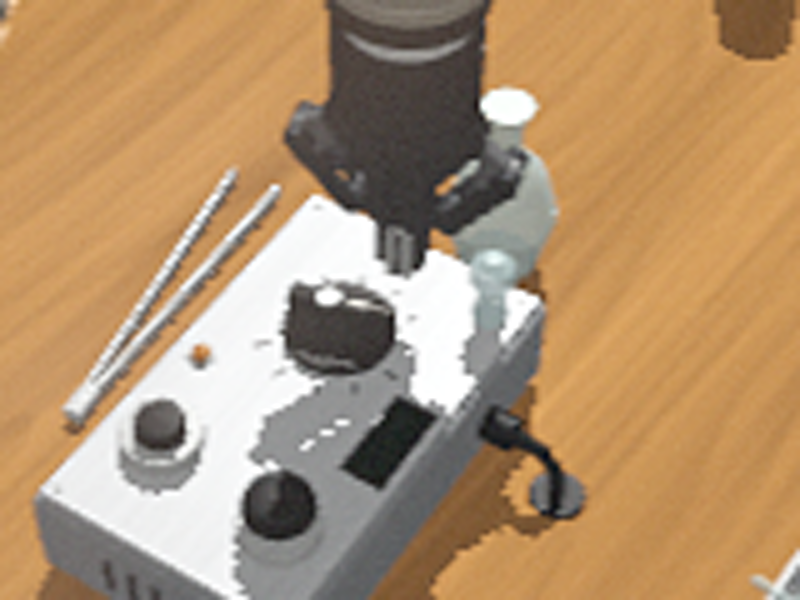

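```bash
python3 -c "
from h import *
p=camera_params('top');print(ray(p['cam_to_world'],p,296,199,.08))
p=camera_params('wrist');T=np.load('w2.npy');print(ray(T,p,372,27,.126),ray(T,p,352,50,.06))
p=camera_params('wrist');T=np.load('w3.npy')
for z in (.092,.097,.105): print(ray(T,p,200+390/4,180+240/4,z),ray(T,p,200+515/4,180+240/4,z))
T=p['tool_from_camera']
for z in (-.016,-.012,-.008):print([np.round((np.array(proj(T,p,np.array([.011,y,z])))-[200,180])*4) for y in (-.007,.007)])
"
```

```text
[0.48605561 0.08847235 0.08      ]
[0.49475467 0.09054196 0.126     ] [0.49336008 0.08843984 0.06      ]
[ 0.50017542 -0.02594791  0.092     ] [ 0.51636688 -0.01988928  0.092     ]
[ 0.49957339 -0.02356319  0.097     ] [ 0.51523938 -0.01770119  0.097     ]
[ 0.49861015 -0.01974765  0.105     ] [ 0.51343538 -0.01420024  0.105     ]
[array([397., 246.]), array([511., 246.])]
[array([399., 232.]), array([509., 232.])]
[array([400., 219.]), array([508., 218.])]
```

The vase is at (.493,.089), which is clear. Both views put the tip about 13 mm behind the TCP. I'll shift 16 mm outward off the skirt and probe down gently to confirm.

>>> carry_out(grip=[0, 0, 0, 0, 0, 0, 0, 0], delta_pos=[[8, 0, 0], [16, 0, 0], [16, 0, 2], [16, 0, 4], [16, 0, 6], [16, 0, 8], [16, 0, 10], [16, 0, 10]], turn=[[0, 0, 0.0], [0, 0, 0.0], [0, 0, 0.0], [0, 0, 0.0], [0, 0, 0.0], [0, 0, 0], [0, 0, 0.0], [0, 0, 0]])

```text
time_s: 4.02
position: [0.5042, -0.0117, 0.0825]
tool_rot: [0.001, 0.57, 0.822, -0.0]
ft_force: [-0.2, 1.2, -0.2]
gripper_width: -0.0001
```

>>> carry_out(grip=[0, 0, 0, 0, 0, 0, 0], delta_pos=[[0, 0, 1.5], [0, 0, 3], [0, 0, 4.5], [0, 0, 6], [0, 0, 7.5], [0, 0, 9], [0, 0, 9]], turn=[[0, 0, 0.0], [0, 0, 0.0], [0, 0, 0.0], [0, 0, 0.0], [0, 0, 0.0], [0, 0, 0], [0, 0, 0.0]])

```text
time_s: 4.6
position: [0.504, -0.0117, 0.0732]
tool_rot: [0.0, 0.57, 0.822, -0.001]
ft_force: [-0.4, -0.5, 0.6]
gripper_width: 0.0002
```

>>> carry_out(grip=[0, 0, 0, 0, 0, 0, 0], delta_pos=[[0, 0, 1.5], [0, 0, 3], [0, 0, 4.5], [0, 0, 6], [0, 0, 7.5], [0, 0, 9], [0, 0, 9]], turn=[[0, 0, 0.0], [0, 0, 0.0], [0, 0, 0.0], [0, 0, 0.0], [0, 0, 0.0], [0, 0, 0], [0, 0, 0.0]])

```text
time_s: 5.18
position: [0.5039, -0.0117, 0.0639]
tool_rot: [0.0, 0.57, 0.822, -0.001]
ft_force: [-0.1, 0.4, -0.2]
gripper_width: 0.0001
```

```bash
python3 -c "
from h import *
T=wristT();im=read_camera('wrist');np.save('w4.npy',T);cv2.imwrite('pics/w4.png',im[180:330,200:400,::-1].repeat(4,0).repeat(4,1))
im=read_camera('scene')[150:270,235:395];cv2.imwrite('pics/s4.png',cv2.resize(im[...,::-1],(800,600),interpolation=cv2.INTER_CUBIC))
"
```

```text
(no output)
```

View pics/w4.png

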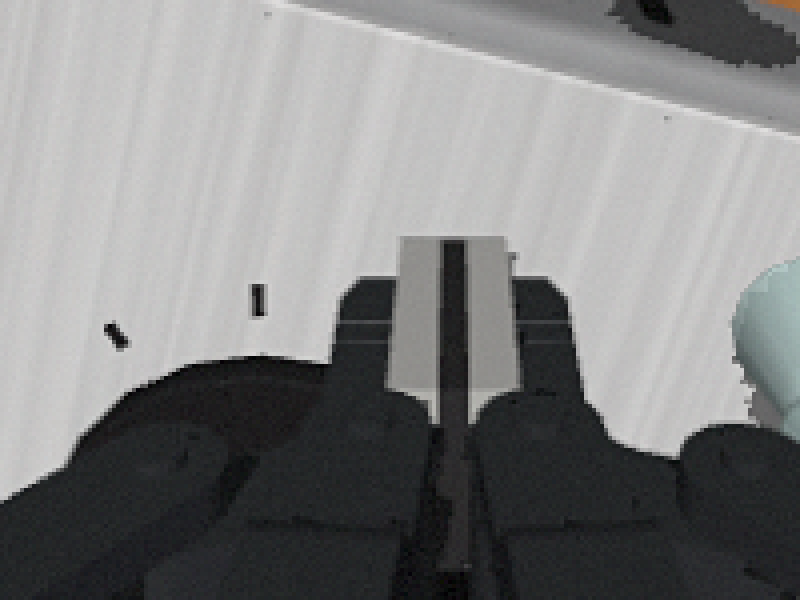

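View pics/s4.png

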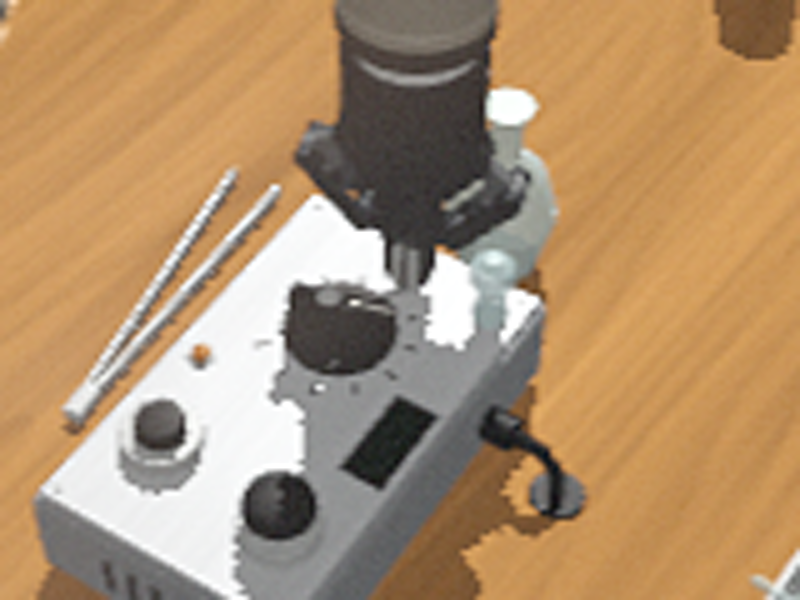

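No contact even at TCP .064, so the tip is well behind the stated point; TCP .071 gives good overlap with the bar and clears the skirt. The tip is 42 mm from the bar's line, with contact expected at about 17.5 mm. I'll raise 7 mm and close most of the gap.

>>> carry_out(grip=[0, 0, 0, 0, 0, 0, 0, 0], delta_pos=[[0, 0, -4], [0, 0, -7], [-5, 0, -7], [-10, 0, -7], [-15, 0, -7], [-18, 0, -7], [-20, 0, -7], [-20, 0, -7]], turn=[[0, 0, 0.0], [0, 0, 0.0], [0, 0, 0.0], [0, 0, 0.0], [0, 0, 0.0], [0, 0, 0], [0, 0, 0.0], [0, 0, 0]])

```text
time_s: 5.95
position: [0.5111, -0.0312, 0.0711]
tool_rot: [0.0, 0.57, 0.822, -0.001]
ft_force: [0.8, -0.2, -0.0]
gripper_width: -0.0003
```

```bash
python3 -c "
from h import *
T=tool(sense());v=(T[:3,3]-[.4937,-.06,0])*1e3;c,s=np.cos(np.radians(20.5)),np.sin(np.radians(20.5))
print(v[0]*c+v[1]*s,-v[0]*s+v[1]*c,T[:3,:3].round(3))
im=read_camera('wrist');cv2.imwrite('pics/w5.png',im[180:330,200:400,::-1].repeat(4,0).repeat(4,1))
"
```

```text
26.395737720111445 20.829943122406235 [[-0.35   0.937 -0.   ]
 [ 0.937  0.35  -0.002]
 [-0.002 -0.001 -1.   ]]
```

View pics/w5.png

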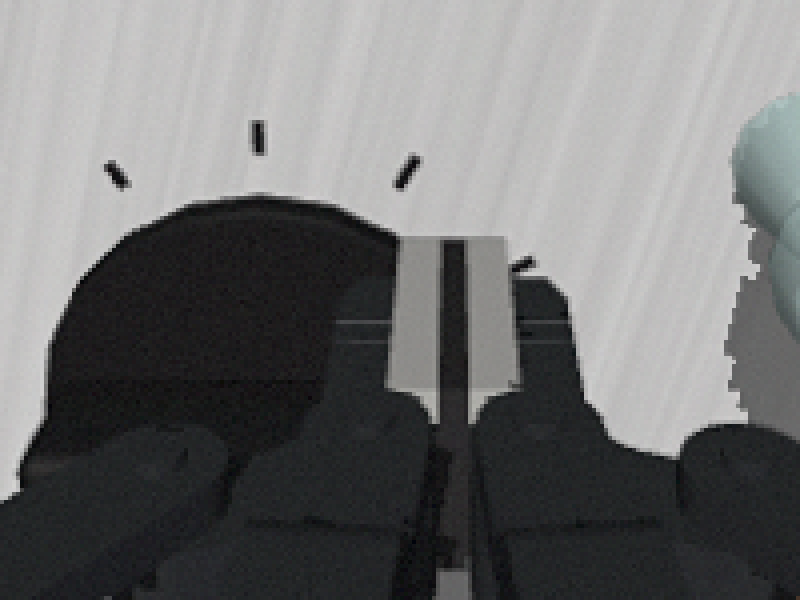

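>>> carry_out(grip=[0, 0, 0, 0], delta_pos=[[-1, 0, 0], [-2, 0, 0], [-3, 0, 0], [-3, 0, 0]], turn=[[0, 0, 0.0], [0, 0, 0.0], [0, 0, 0.0], [0, 0, 0.0]])

```text
time_s: 6.33
position: [0.5121, -0.0338, 0.0711]
tool_rot: [0.0, 0.57, 0.822, -0.001]
ft_force: [0.3, 0.2, 0.4]
gripper_width: 0.0001
```

>>> carry_out(grip=[0, 0, 0], delta_pos=[[-0.5, 0, 0], [-1, 0, 0], [-1, 0, 0]], turn=[[0, 0, 0.0], [0, 0, 0.0], [0, 0, 0.0]])

```text
time_s: 6.58
position: [0.5125, -0.0348, 0.0711]
tool_rot: [0.0, 0.57, 0.822, -0.001]
ft_force: [0.7, 0.1, -1.0]
gripper_width: -0.0002
```

>>> carry_out(grip=[0, 0, 0], delta_pos=[[-0.5, 0, 0], [-1, 0, 0], [-1, 0, 0]], turn=[[0, 0, 0.0], [0, 0, 0.0], [0, 0, 0.0]])

```text
time_s: 6.83
position: [0.5127, -0.0354, 0.0711]
tool_rot: [0.0, 0.57, 0.822, -0.001]
ft_force: [-0.8, 1.8, 0.1]
gripper_width: 0.0002
```

>>> carry_out(grip=[0, 0, 0], delta_pos=[[-0.5, 0, 0], [-1, 0, 0], [-1, 0, 0]], turn=[[0, 0, 0.0], [0, 0, 0.0], [0, 0, 0.0]])

```text
time_s: 7.08
position: [0.5129, -0.0357, 0.0711]
tool_rot: [-0.0, 0.57, 0.822, -0.001]
ft_force: [-0.9, 2.9, 2.1]
gripper_width: 0.0
```

Contact: the y force is rising to 3 N and the arm has begun to lag. Next I compute the arc rows about the dial axis.

```bash
cat > arc.py <<'E'
from h import *
import sys
AX=np.array([.4937,-.0600,0])
def arc(phis):
    T=tool(sense());v=T[:3,:3].T@(T[:3,3]-AX*[1,1,0]-[0,0,T[2,3]])*1e3
    print('rel axis tool xy',v.round(2),'yaw',np.degrees(np.arctan2(T[1,0],T[0,0])).round(2),T[2,3],'t',sense()['time_s'])
    for f in phis:
        a=np.radians(f);c,s=np.cos(a),np.sin(a)
        print('[%.1f,%.1f,0] %.3f'%(v[0]*c-v[1]*s-v[0],v[0]*s+v[1]*c-v[1],a))
arc([float(x) for x in sys.argv[1:]])
E
python3 arc.py 2.5 5 7.5 10 12.5 15 17.5 20 22.5 25 27.5
```

```text
rel axis tool xy [16.03 26.54 -0.04] yaw 110.55 0.07107112131512366 t 7.0833
[-1.2,0.7,0] 0.044
[-2.4,1.3,0] 0.087
[-3.6,1.9,0] 0.131
[-4.9,2.4,0] 0.175
[-6.1,2.8,0] 0.218
[-7.4,3.2,0] 0.262
[-8.7,3.6,0] 0.305
[-10.0,3.9,0] 0.349
[-11.4,4.1,0] 0.393
[-12.7,4.3,0] 0.436
[-14.1,4.4,0] 0.480
```

>>> carry_out(grip=[0, 0, 0, 0, 0, 0, 0, 0], delta_pos=[[-1.2, 0.7, 0], [-2.4, 1.3, 0], [-3.6, 1.9, 0], [-4.9, 2.4, 0], [-6.1, 2.8, 0], [-7.4, 3.2, 0], [-8.7, 3.6, 0], [-10, 3.9, 0]], turn=[[0, 0, 0.044], [0, 0, 0.087], [0, 0, 0.131], [0, 0, 0.175], [0, 0, 0.218], [0, 0, 0.262], [0, 0, 0.305], [0, 0, 0.349]])

```text
time_s: 7.75
position: [0.5204, -0.0441, 0.0711]
tool_rot: [0.0, 0.704, 0.71, -0.001]
ft_force: [0.2, 0.2, -0.4]
gripper_width: 0.0001
```

```bash
python3 arc.py 2.5 5 7.5 10 12.5 15 17.5 20 22.5 25 27.5; python3 -c "
from h import *
print(sense()['ft_force'])
im=read_camera('wrist');cv2.imwrite('pics/w6.png',im[180:330,200:400,::-1].repeat(4,0).repeat(4,1))
im=read_camera('scene')[170:250,265:372];cv2.imwrite('pics/s6.png',cv2.resize(im[...,::-1],(800,600),interpolation=cv2.INTER_CUBIC))
"
```

```text
rel axis tool xy [15.7  26.78 -0.03] yaw 90.43 0.07112751675332343 t 7.75
[-1.2,0.7,0] 0.044
[-2.4,1.3,0] 0.087
[-3.6,1.8,0] 0.131
[-4.9,2.3,0] 0.175
[-6.2,2.8,0] 0.218
[-7.5,3.2,0] 0.262
[-8.8,3.5,0] 0.305
[-10.1,3.8,0] 0.349
[-11.4,4.0,0] 0.393
[-12.8,4.1,0] 0.436
[-14.1,4.2,0] 0.480
[ 0.17348273  0.17346434 -0.44955404]
```

View pics/s6.png

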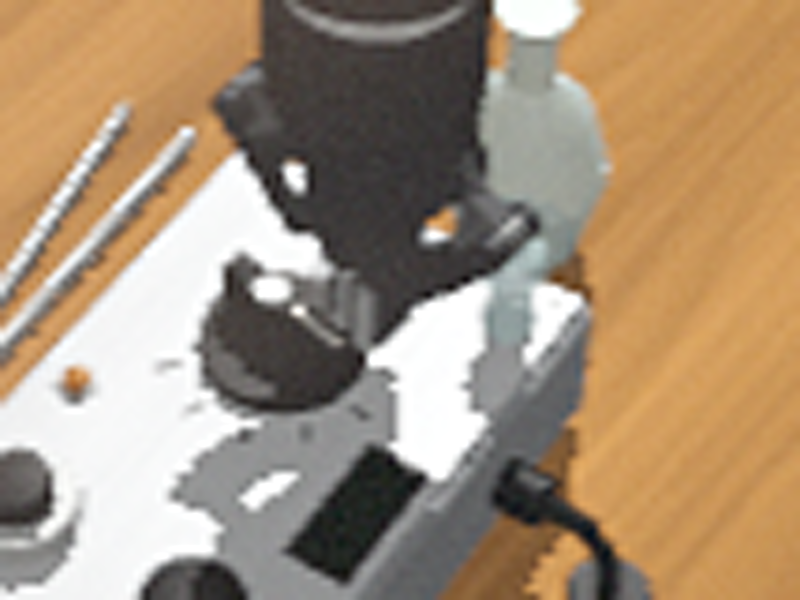

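The first click is in: the index line has swung and the force is back to zero. I continue along the arc.

>>> carry_out(grip=[0, 0, 0, 0, 0, 0, 0, 0, 0, 0, 0], delta_pos=[[-1.2, 0.7, 0], [-2.4, 1.3, 0], [-3.6, 1.8, 0], [-4.9, 2.3, 0], [-6.2, 2.8, 0], [-7.5, 3.2, 0], [-8.8, 3.5, 0], [-10.1, 3.8, 0], [-11.4, 4.0, 0], [-12.8, 4.1, 0], [-14.1, 4.2, 0]], turn=[[0, 0, 0.044], [0, 0, 0.087], [0, 0, 0.131], [0, 0, 0.175], [0, 0, 0.218], [0, 0, 0.262], [0, 0, 0.305], [0, 0, 0.349], [0, 0, 0.393], [0, 0, 0.436], [0, 0, 0.48]])

```text
time_s: 8.77
position: [0.525, -0.0582, 0.0712]
tool_rot: [0.001, 0.853, 0.522, -0.0]
ft_force: [1.4, 0.2, 0.4]
gripper_width: -0.0003
```

```bash
python3 arc.py 2.5 5 7.5 10 12.5 15 17.5 20 22.5 25 27.5 30; python3 -c "
from h import *
print(sense()['ft_force'])
im=read_camera('scene')[170:250,265:372];cv2.imwrite('pics/s7.png',cv2.resize(im[...,::-1],(800,600),interpolation=cv2.INTER_CUBIC))
"
```

```text
rel axis tool xy [ 1.579e+01  2.705e+01 -1.000e-02] yaw 63.0 0.07117717830862916 t 8.7667
[-1.2,0.7,0] 0.044
[-2.4,1.3,0] 0.087
[-3.7,1.8,0] 0.131
[-4.9,2.3,0] 0.175
[-6.2,2.8,0] 0.218
[-7.5,3.2,0] 0.262
[-8.9,3.5,0] 0.305
[-10.2,3.8,0] 0.349
[-11.6,4.0,0] 0.393
[-12.9,4.1,0] 0.436
[-14.3,4.2,0] 0.480
[-15.6,4.3,0] 0.524
[1.36609655 0.21000228 0.35777839]
```

View pics/s7.png

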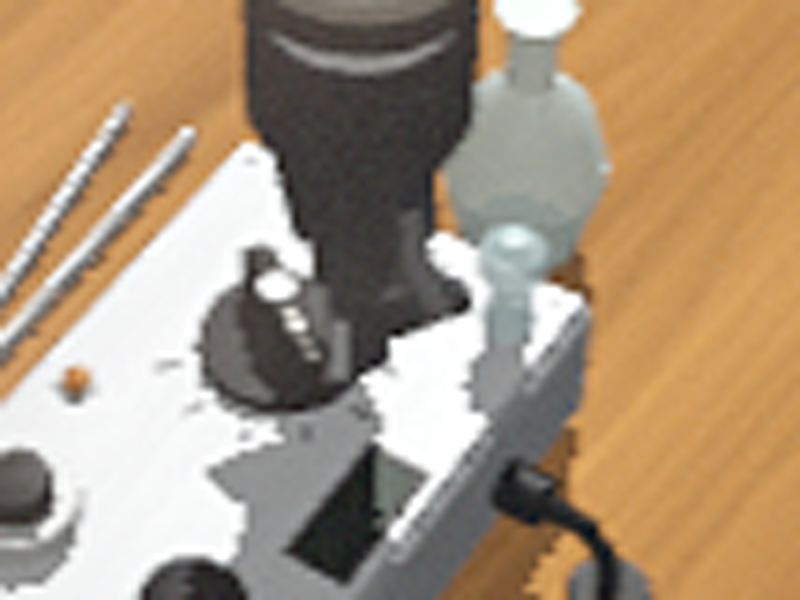

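Two clicks in, at φ≈47.5°. The stopper is undisturbed.

>>> carry_out(grip=[0, 0, 0, 0, 0, 0, 0, 0, 0, 0, 0, 0], delta_pos=[[-1.2, 0.7, 0], [-2.4, 1.3, 0], [-3.7, 1.8, 0], [-4.9, 2.3, 0], [-6.2, 2.8, 0], [-7.5, 3.2, 0], [-8.9, 3.5, 0], [-10.2, 3.8, 0], [-11.6, 4.0, 0], [-12.9, 4.1, 0], [-14.3, 4.2, 0], [-15.6, 4.3, 0]], turn=[[0, 0, 0.044], [0, 0, 0.087], [0, 0, 0.131], [0, 0, 0.175], [0, 0, 0.218], [0, 0, 0.262], [0, 0, 0.305], [0, 0, 0.349], [0, 0, 0.393], [0, 0, 0.436], [0, 0, 0.48], [0, 0, 0.524]])

```text
time_s: 9.82
position: [0.5218, -0.0746, 0.0712]
tool_rot: [0.001, 0.959, 0.283, -0.0]
ft_force: [0.8, 0.1, -0.5]
gripper_width: 0.0002
```

```bash
python3 arc.py 2.5 5 7.5 10 12.5 15 17.5 20 22.5 25 27.5 30 32.5 35; python3 -c "
from h import *
print(sense()['ft_force'],sense()['joint_positions'])
im=read_camera('scene')[170:250,265:372];cv2.imwrite('pics/s8.png',cv2.resize(im[...,::-1],(800,600),interpolation=cv2.INTER_CUBIC))
"
```

```text
rel axis tool xy [15.69 27.5   0.04] yaw 32.83 0.0712036688940196 t 9.8167
[-1.2,0.7,0] 0.044
[-2.5,1.3,0] 0.087
[-3.7,1.8,0] 0.131
[-5.0,2.3,0] 0.175
[-6.3,2.7,0] 0.218
[-7.7,3.1,0] 0.262
[-9.0,3.4,0] 0.305
[-10.4,3.7,0] 0.349
[-11.7,3.9,0] 0.393
[-13.1,4.1,0] 0.436
[-14.5,4.1,0] 0.480
[-15.8,4.2,0] 0.524
[-17.2,4.1,0] 0.567
[-18.6,4.0,0] 0.611
[ 0.78569599  0.1224886  -0.47734873] [-0.59574626  0.57368367  0.81478207  2.07099255 -0.61283201  0.75169225
 -0.39157536]
```

View pics/s8.png

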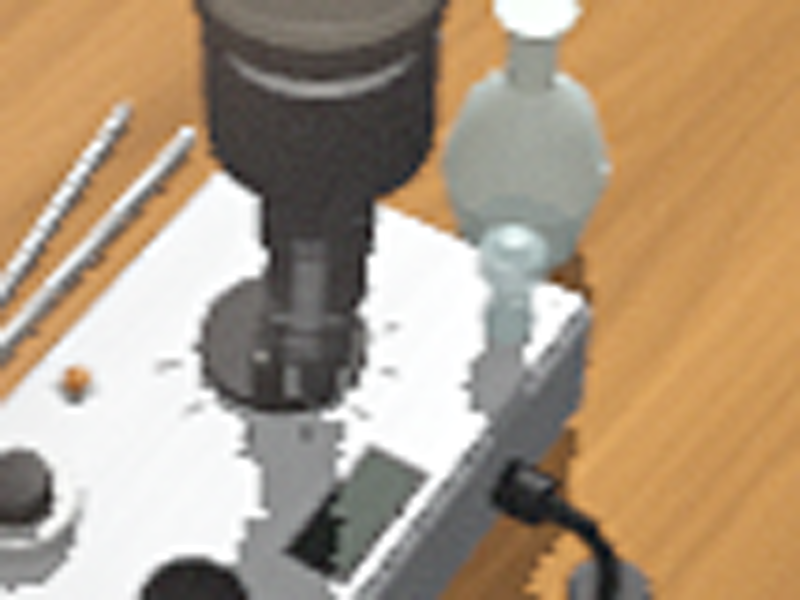

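Force is near zero at φ≈77.7°, so the third click is presumably in. I make the fourth click to about 109°.

>>> carry_out(grip=[0, 0, 0, 0, 0, 0, 0, 0, 0, 0, 0, 0], delta_pos=[[-1.2, 0.7, 0], [-2.5, 1.3, 0], [-3.7, 1.8, 0], [-5.0, 2.3, 0], [-6.3, 2.7, 0], [-7.7, 3.1, 0], [-9.0, 3.4, 0], [-10.4, 3.7, 0], [-11.7, 3.9, 0], [-13.1, 4.1, 0], [-14.5, 4.1, 0], [-15.8, 4.2, 0]], turn=[[0, 0, 0.044], [0, 0, 0.087], [0, 0, 0.131], [0, 0, 0.175], [0, 0, 0.218], [0, 0, 0.262], [0, 0, 0.305], [0, 0, 0.349], [0, 0, 0.393], [0, 0, 0.436], [0, 0, 0.48], [0, 0, 0.524]])

```text
time_s: 10.87
position: [0.5104, -0.0873, 0.0712]
tool_rot: [0.001, 1.0, 0.023, -0.0]
ft_force: [0.2, -0.0, 0.2]
gripper_width: -0.0005
```

```bash
python3 arc.py 2.5 5 ; python3 -c "
from h import *
print(sense()['ft_force'],sense()['joint_positions'])
im=read_camera('scene')[170:250,265:372];cv2.imwrite('pics/s9.png',cv2.resize(im[...,::-1],(800,600),interpolation=cv2.INTER_CUBIC))
im=read_camera('wrist');cv2.imwrite('pics/w9.png',im[...,::-1])
"
```

```text
rel axis tool xy [15.46 28.02  0.08] yaw 2.67 0.07118139922359855 t 10.8667
[-1.2,0.6,0] 0.044
[-2.5,1.2,0] 0.087
[ 0.21297813 -0.03572781  0.23339521] [-0.66256386  0.62776239  0.95342036  2.09627389 -0.73196857  0.79336326
 -0.77385358]
```

View pics/s9.png

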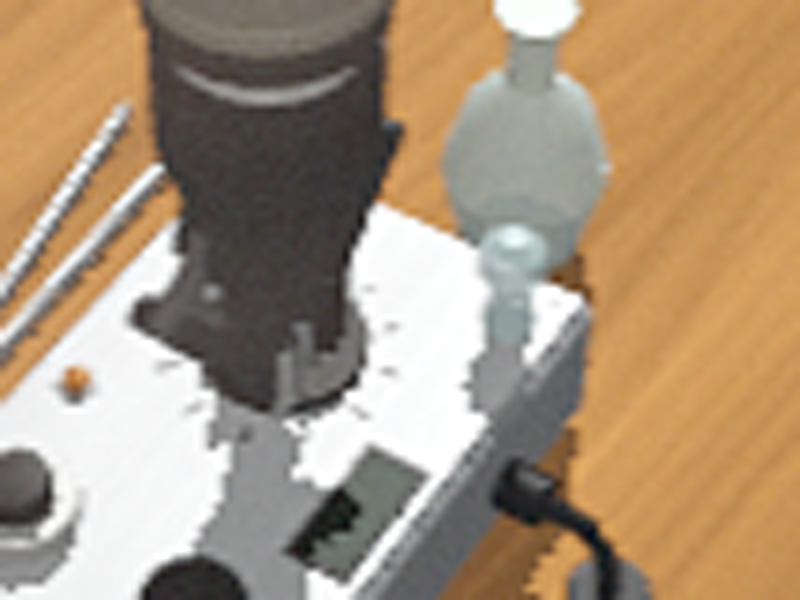

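View pics/w9.png

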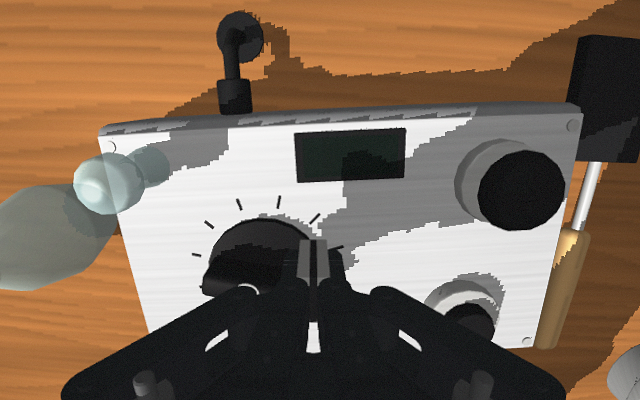

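φ is 107.8° with no force. I back off, then lift and look.

>>> carry_out(grip=[0, 0, 0, 0, 0, 0, 0, 0], delta_pos=[[5, 0, 0], [12, 0, 0], [12, 0, -20], [12, 0, -50], [12, 0, -85], [12, 0, -110], [12, 0, -110], [12, 0, -110]], turn=[[0, 0, 0.0], [0, 0, 0.0], [0, 0, 0.0], [0, 0, 0.0], [0, 0, 0.0], [0, 0, 0], [0, 0, 0.0], [0, 0, 0]])

```text
time_s: 11.63
position: [0.5238, -0.0864, 0.1824]
tool_rot: [0.002, 1.0, 0.025, 0.001]
ft_force: [-0.5, 0.2, -0.7]
gripper_width: -0.0004
```

```bash
python3 -c "
from h import *
T=wristT();im=read_camera('wrist');np.save('w10.npy',T);cv2.imwrite('pics/w10.png',im[...,::-1])
print(sense()['position'],plan([.4695,-.1757,.18],2.7))
im=read_camera('top');c=im[160:235,305:405,::-1]; cv2.imwrite('pics/top10.png',cv2.resize(c,(800,600),interpolation=cv2.INTER_CUBIC))
"
```

```text
[ 0.5228163  -0.08608663  0.18117725] (array([-57.7,  86.9,   1.4]), array([0.003, 0.   , 0.002]))
```

View pics/w10.png

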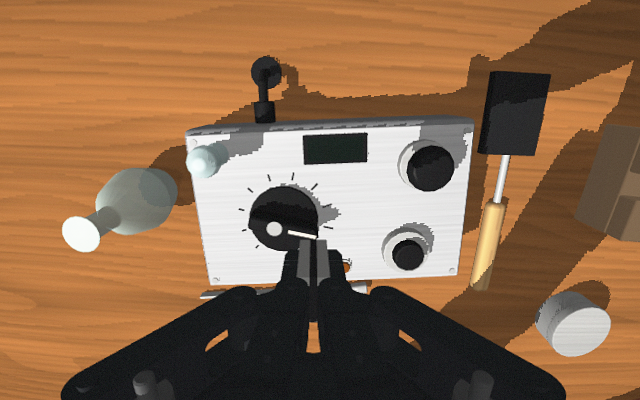

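View pics/top10.png

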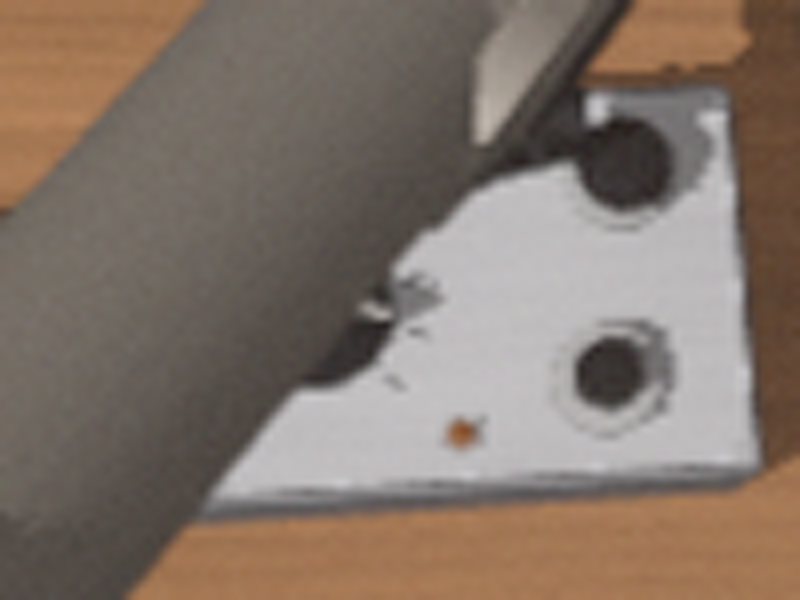

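Wrist view: the index line runs from the cap at (274,229) toward about (317,237). That is roughly −100° world, which matches the −99.5° target. I'll check it numerically.

```bash
python3 -c "
from h import *
im=cv2.imread('pics/w10.png');c=im[165:255,235:355];cv2.imwrite('pics/w10c.png',cv2.resize(c,(800,600),interpolation=cv2.INTER_CUBIC))
T=np.load('w10.npy');p=camera_params('wrist')
a=ray(T,p,274,229,.097);b=ray(T,p,316,237,.097);d=b-a;print(np.degrees(np.arctan2(d[1],d[0])),b)
print('start',ray(T,p,408,254,.092),'stop',ray(T,p,431,169,.103))
"
```

```text
-99.02074005377376 [ 0.48843487 -0.09036885  0.097     ]
start [ 0.47313866 -0.17362662  0.092     ] stop [ 0.55348754 -0.17692608  0.103     ]
```

View pics/w10c.png

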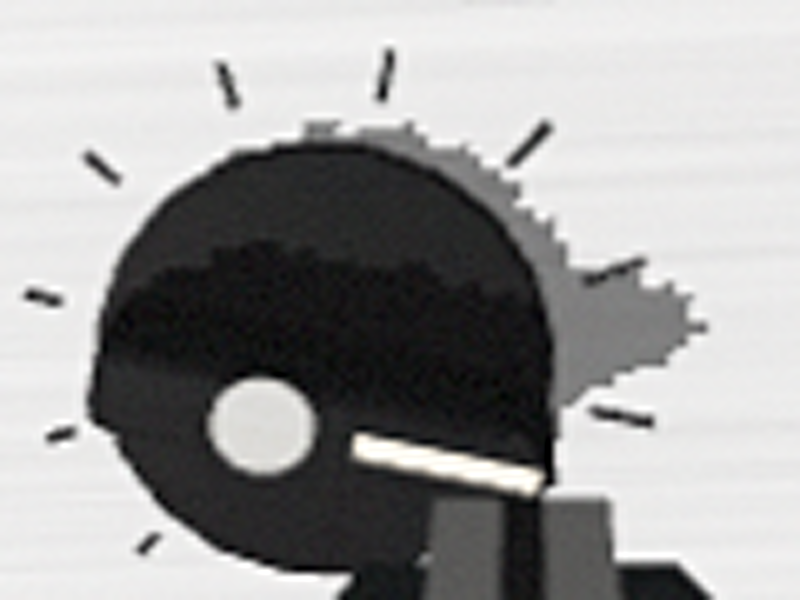

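Measured turn: from 20.0° to −99.0°, i.e. 119° clockwise, so the dial is seated in stop 8. Now I move above the start button at about (.470,-.175).

```bash
python3 -c "
from h import *
print(plan([.470,-.175,.10],2.7))"
```

```text
(array([-56.3,  86.1,  80.8]), array([0.003, 0.002, 0.002]))
```

>>> carry_out(grip=[0, 0, 0, 0, 0, 0, 0, 0], delta_pos=[[-20, 30, 0], [-40, 60, 0], [-56, 86, 0], [-56, 86, 20], [-56, 86, 50], [-56, 86, 75], [-56, 86, 81], [-56, 86, 81]], turn=[[0, 0, 0.0], [0, 0, 0.0], [0, 0, 0.0], [0, 0, 0.0], [0, 0, 0.0], [0, 0, 0], [0, 0, 0.0], [0, 0, 0]])

```text
time_s: 12.4
position: [0.4683, -0.1746, 0.0978]
tool_rot: [0.001, 1.0, 0.024, -0.003]
ft_force: [0.2, 0.4, 1.0]
gripper_width: -0.0001
```

```bash
python3 -c "
from h import *
print(sense()['position'],plan([.470,-.175,.10],2.7))
im=read_camera('wrist');cv2.imwrite('pics/w11.png',im[...,::-1])
im=read_camera('scene')[150:270,235:395];cv2.imwrite('pics/s11.png',cv2.resize(im[...,::-1],(800,600),interpolation=cv2.INTER_CUBIC))
"
```

```text
[ 0.4683437  -0.17458251  0.0978162 ] (array([ 1.6,  0.5, -2.2]), array([0.002, 0.007, 0.001]))
```

View pics/w11.png

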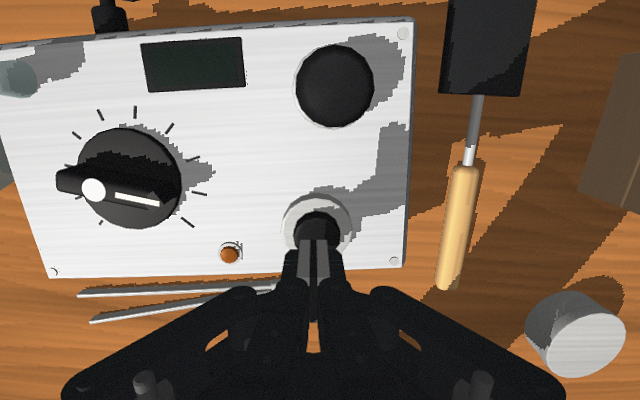

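View pics/s11.png

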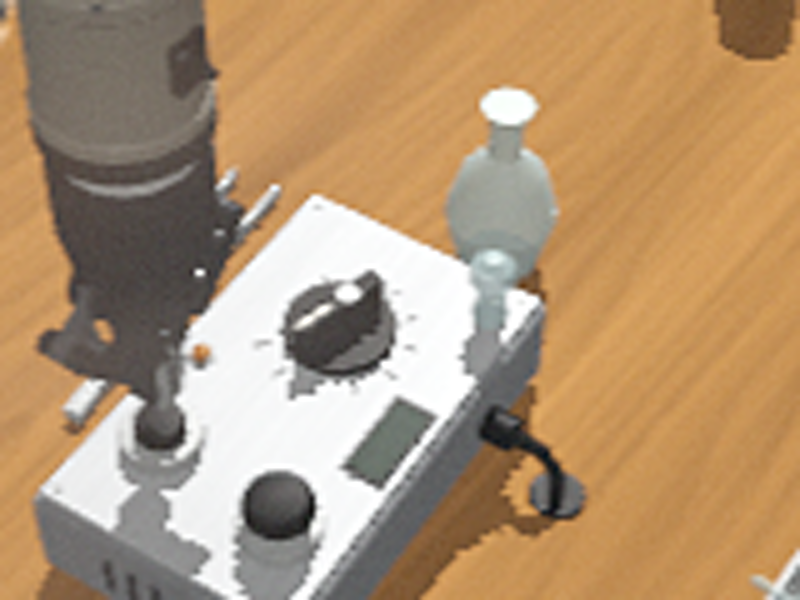

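The tip is over the start button, and the dial still points four marks on. I lower in steps and watch the force.

>>> carry_out(grip=[0, 0, 0, 0, 0, 0], delta_pos=[[1, 0, 4], [2, 0, 8], [2, 0, 12], [2, 0, 15], [2, 0, 17], [2, 0, 17]], turn=[[0, 0, 0.0], [0, 0, 0.0], [0, 0, 0.0], [0, 0, 0.0], [0, 0, 0.0], [0, 0, 0]])

```text
time_s: 13.0
position: [0.4721, -0.1751, 0.0828]
tool_rot: [0.002, 1.0, 0.024, -0.001]
ft_force: [-0.5, -0.3, -0.5]
gripper_width: -0.0001
```

>>> carry_out(grip=[0, 0, 0, 0], delta_pos=[[0, 0, 1], [0, 0, 2], [0, 0, 3], [0, 0, 3]], turn=[[0, 0, 0.0], [0, 0, 0.0], [0, 0, 0.0], [0, 0, 0.0]])

```text
time_s: 13.33
position: [0.4721, -0.1752, 0.0798]
tool_rot: [0.002, 1.0, 0.024, -0.001]
ft_force: [-0.4, 1.3, 2.6]
gripper_width: -0.0003
```

>>> carry_out(grip=[0, 0, 0, 0], delta_pos=[[0, 0, 1], [0, 0, 2], [0, 0, 3], [0, 0, 3]], turn=[[0, 0, 0.0], [0, 0, 0.0], [0, 0, 0.0], [0, 0, 0.0]])

```text
time_s: 13.67
position: [0.4721, -0.1752, 0.0768]
tool_rot: [0.002, 1.0, 0.024, -0.001]
ft_force: [-0.5, 0.4, 3.4]
gripper_width: 0.0001
```

>>> carry_out(grip=[0, 0, 0, 0], delta_pos=[[0, 0, 1], [0, 0, 2], [0, 0, 3], [0, 0, 3]], turn=[[0, 0, 0.0], [0, 0, 0.0], [0, 0, 0.0], [0, 0, 0.0]])

```text
time_s: 14.0
position: [0.4722, -0.1752, 0.0744]
tool_rot: [0.001, 1.0, 0.024, -0.001]
ft_force: [-4.1, 2.1, 13.7]
gripper_width: -0.0001
```

The button has bottomed: 13.7 N, with z stopped at .0744 after about 6 mm of travel. I release it and lift clear.

>>> carry_out(grip=[0, 0, 0, 0, 0, 0, 0, 0, 0, 0], delta_pos=[[0, 0, 0], [0, 0, -4], [0, 0, -10], [0, 0, -30], [0, 0, -60], [0, 0, -95], [-20, 0, -110], [-20, 0, -120], [-20, 0, -120], [-20, 0, -120]], turn=[[0, 0, 0.0], [0, 0, 0.0], [0, 0, 0.0], [0, 0, 0.0], [0, 0, 0.0], [0, 0, 0], [0, 0, 0.0], [0, 0, 0], [0, 0, 0.0], [0, 0, 0]])

```text
time_s: 14.83
position: [0.4531, -0.1752, 0.1943]
tool_rot: [0.001, 1.0, 0.025, -0.001]
ft_force: [0.3, -0.5, -0.4]
gripper_width: -0.0002
```

```bash
python3 -c "
from h import *
print(sense()['position'],sense()['ft_force'])
T=wristT();im=read_camera('wrist');np.save('w12.npy',T);cv2.imwrite('pics/w12.png',im[...,::-1])
im=read_camera('scene')[150:270,235:395];cv2.imwrite('pics/s12.png',cv2.resize(im[...,::-1],(800,600),interpolation=cv2.INTER_CUBIC))
"
```

```text
[ 0.45308718 -0.17524134  0.19431411] [ 0.26166198 -0.52561461 -0.38370983]
```

View pics/w12.png

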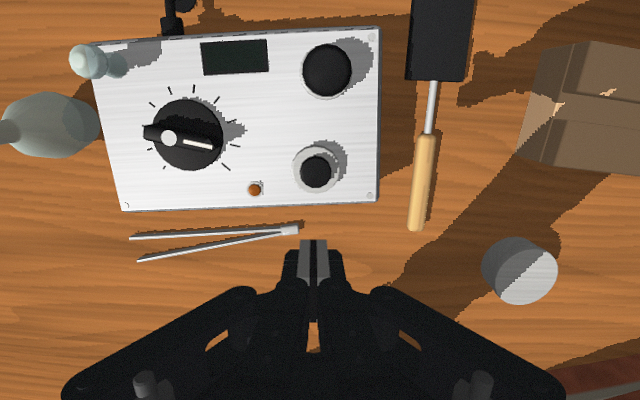

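View pics/s12.png

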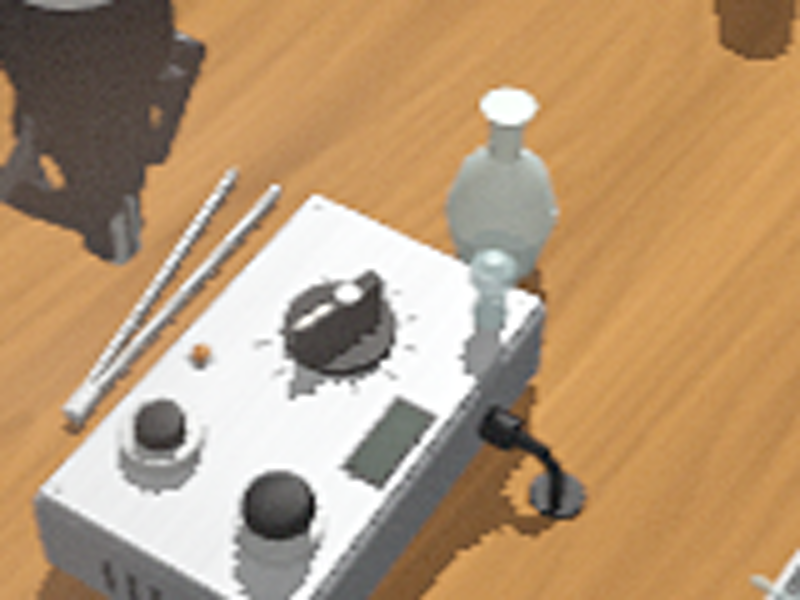

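The wrist view shows the index line running from (169,138) to (213,148), the start button out again, and all the pieces in place. One angle check, then I hand in.

```bash
python3 -c "
from h import *
T=np.load('w12.npy');p=camera_params('wrist')
d=ray(T,p,212,148,.097)-ray(T,p,169,138.3,.097);a=np.degrees(np.arctan2(d[1],d[0]));print(a)
if abs(a+99.5)<7: print(ticket.close_job())
"
```

```text
-100.41807235134998
the job is handed in; nothing more can be done
None
```

I turned the heat dial four clicks clockwise, from stop 4 to stop 8, by pushing one side of its nose with the closed fingertips. Then I pressed the start button fully in, released it, moved clear and handed the job in at about 15 s. No verdict comes back from handing in.

**Dial:** the bar measured 20.0° before, −99.0° after the turn, and −100.4° in the last picture. That is 119–120° clockwise, and it is seated. The readings I took stayed at 3 N or less; they come from the ends of the moves, so short peaks inside a click were not seen.

**Start button:** it stopped after about 6 mm of travel, at 13.7 N. In the last picture it is out again.

**Surroundings:** the stop button, stopper, vase, paddle and tweezers look undisturbed in the final pictures. I judged this by eye and did not measure it; nothing came near the frit jar, firebrick or tin.

**Disagreements with the description:**
- The closed fingertips sit about 11–13 mm behind the TCP, where the text says 11 mm ahead of it. I confirmed this by probing downwards, and the button contact agreed.
- The white cap on the dial is about 5 mm off the axis, so I took the axis from the skirt and the tick marks.
- Sizes measured with the wrist camera came out about 2.5% small.

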